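# Unhang the tea caddy's lid and stand it to dry

### The arm

A 7-joint arm with a two-finger parallel gripper is mounted at the origin on the work surface. World frame = base frame: x ahead of the robot, y to its left, z up, the work surface at z = 0. Lengths are in m, angles in rad, forces in N, time in s.
With the tool pointing down it reaches from about 0.4 to 0.85 m from the base axis. Payload 6.9 kg.
Tool frame: the origin (TCP) lies midway between the tips of the shut fingers; the grasp point (between the pads) lies 19 mm behind it; z points along the fingers, y is the direction in which the jaws open and shut (so a half turn about z gives the same grasp; the last joint's range is limited). The gripper opens to 85 mm and grips with 20 to 120 N. Pads are 22 mm wide; open, the fingers measure 114 mm over their backs; the gripper's body (76 mm by 85 mm) begins 54 mm behind the grasp point. The pads swing forward as they close: fully open they stand 13 mm farther back than shut.
Start: joints at [1.385, 0.507, -0.238, 1.5, 0.126, 1.149, -0.155], TCP at [0.179, -0.599, 0.231] pointing down, gripper open.
Joint ranges: [-3.08, 3.08], [-0.24, 2.05], [-1.43, 1.35], [0, 2.5], [-1.52, 4.66], [0.17, 1.96], [-2.89, 2.89]. Speed limits (rad/s): [2.39, 2.39, 3.14, 3.14, 3.14, 3.14, 3.14].

### API

Orientations are given as a unit quaternion [x, y, z, w].
In Python, from cell import sensors, cams, finish_job gives the robot as it stands.
- The arm moves only by the shell command python3 -m pendant 'ROWS' [FORCE]. ROWS is JSON, a list of rows, each an object of numbers: "gripper": the closure, from 0 (fully open) to 1 (shut); "x", "y", "z": the shift along the tool's x, y, z in mm; "wx", "wy", "wz": the turn, a rotation vector about the tool's x, y, z in rad. A call has 1 to 10 rows; each row is the pose to reach, as a shift and turn from the pose measured when the call began, along the tool's axes at that moment; what a row does not reach only later rows make up. A row lasts 1/10 s, in which the tool goes at most 50 mm and 8.59 degrees, less where a joint would pass 70% of its speed; a pose out of reach is approached as far as the arm can. A call with a gripper value outside its range is refused whole. The fingers move at their own pace and stop on an object; FORCE is the grip in N (left out, the last holds). Time passes only in rows, so rows that repeat a pose let the fingers close. It gives the time, the measured TCP pose, the force and the opening at its end, in the units of the state.
- sensors.observe(): the state, without advancing time (a new reading comes with each control period).
- cams.capture(name): name is "side" or "top"; returns the picture (480x640x3 uint8, blue, green, red); there is no depth.
- cams.camera_params(name): a dict with "camera_matrix" (3x3 intrinsics, pixels), "cam_to_world" (4x4, takes a point from camera to world coordinates). Camera axes: x right, y down, z forward; pixel columns grow to the right and rows downward; lengths in m; the calibration is good to about 2 mm. A picture is of the moment at which its call begins. camera_params takes no time and is no camera call.
- finish_job(): hands the job in, once; it reports no verdict.
The state is a dict: "clock": time; "joint_pos": joint angles; "dq": joint speeds; "tau": joint torques, N m; "tool_pos": TCP position; "tcp_rot": TCP orientation; "ft_force": force on the tool from outside, world axes, zero at the start; "ft_torque": the same for the moment, N m; "finger_gap": finger opening in m.
Only numpy, scipy, OpenCV 4.12 (cv2) and the standard library are available. Lean on these libraries where they do the work, as an engineer would, in place of code of your own. Each camera call takes 0.05 s, during which the arm holds its last target. There are 200 camera calls.

### The job

The hinged wooden tea caddy is to be refilled: take hold of the ball knob at the front of its lid, swing the lid up on its hinge until it stands vertical, then lift it straight up off the hinge pins. Stand the lid upright, hinge hooks down and knob up, in the slot of the wire drying stand, centred along the slot, lowering it gently until it rests on the base rather than dropping it, and let go.

Things in the scene. Friction and masses are not known exactly. Their poses are not given: they have to be found in the camera images.
- lid: Caddy lid, loose wooden plate 84 x 120 x 8 mm, 0.15 kg, lying shut. Origin: middle of its hinge axis, in mid-plate. Shut: z up, y along the hinge, -x to the front; plate x -98 to -14 mm. Two hooks (y +-41, 17 mm thick) hang on the hinge rod: slots 9 mm wide, closed end x -5, prongs to x +12, open to +x. Knob swings up and back; vertical (-x up), a 15 mm lift frees it. Swings freely, falls shut.
- lid_knob (a point): Centre of the 22 mm steel ball knob on a stem jutting forward from the lid's front edge, 28 mm beyond the edge, 126 mm from the hinge axis (lid x -126). Shut: 74 mm above the sill, free in front of the caddy. Pinched left and right (closing along the hinge axis) the ball turns between the fingers as the lid swings, so the hand can stay pointing down; once free the lid hangs below it.
- caddy_hinge (a point): Middle of the caddy's hinge rod, 74 mm above the sill: steel, 6 mm thick, 108 mm long along y, discs of 14 mm at its ends, two posts at y +-22. Axes: z up, x from the caddy's front to its back. The caddy, a wooden box 80 (x) x 120 (y) x 70 mm high, does not move; the rod is 18 mm behind its rear wall. A strip under the lid's front edge (5 mm deep, 3 mm play) locates the shut lid.
- stand: Wire drying stand, does not move: white base 90 (x) x 160 (y) x 8 mm, two upright wire hoops at x +-21 mm (wire 6 mm, 106 mm wide along y, tops 73 mm up). Between them a slot 36 mm wide along y, open at the ends and above. Origin: centre of the base's underside; z up. A lid standing in it on its hooks has its hinge axis 20 mm and knob 146 mm above the sill; its face may point either way.
Not all that is in view belongs to the job. Of the things like the lid, leave any that is turquoise; of the rest the larger one is meant. Leave any orange look-alike of the part that bears caddy_hinge alone.

How it is judged:
On the way, in this order (a step that is already met when the one before it is completed fails the run):
1. the lid stands vertical (within 20 degrees) while its hooks are still on the hinge rod (within 10 mm) (angle between lid's own z axis and vertical between 1.222 and 1.92 rad and distance between lid and caddy_hinge below 0.01 m and height (world z) of lid_knob above 0.17 m), for 0.1 s.
2. the lid is lifted off: its hooks more than 18 mm above the rod, not more than 40 mm aside, the lid within 30 degrees of vertical (angle between lid's own z axis and vertical between 1.047 and 2.095 rad and z of lid in the frame of caddy_hinge above 0.018 m and horizontal distance between lid and caddy_hinge below 0.04 m and height (world z) of lid_knob above 0.19 m), for 0.05 s.
At the end, for the whole second after the job is handed in: The lid, let go, stands at rest on the base in the stand's slot (hinge axis under 28 mm up), knob up, within 30 degrees of vertical, 20 mm of the slot's middle plane, 30 mm of its centre lengthwise and 17 degrees of its direction (x of lid in the frame of stand between -0.02 and 0.02 m and y of lid in the frame of stand between -0.03 and 0.03 m and z of lid in the frame of stand below 0.028 m and angle between lid's own z axis and vertical between 1.047 and 2.095 rad and height (world z) of lid_knob above 0.115 m and angle between the y axis of lid and the y axis of stand, either way round below 0.3 rad and linear speed of lid below 0.02 m/s and angular speed of lid below 0.15 rad/s); the robot touches nothing.
It fails at once if the lid is dropped into the stand (faster than 0.7 m/s inside the slot) (x of lid in the frame of stand between -0.05 and 0.05 m and y of lid in the frame of stand between -0.08 and 0.08 m and z of lid in the frame of stand below 0.08 m and linear speed of lid above 0.7 m/s).
It also fails if it takes over 54 s, if anything falls off the work surface, if the arm or the gripper's body presses on something with over 40 N, if the wrist force passes 120 N, or if a joint passes its speed limit or range.

## Working session

There is one attempt and no reset: what is moved stays moved. The work goes in short steps, Python scripts to look and compute and a shell command to move; the robot and the scene stay as the last step left them, time stands still between calls to the robot, and variables do not carry over. Pictures are saved under pics/ and viewed, about 8 in all and at most 12, crops included, and the job is handed in when it is done.

```bash
ls; mkdir -p pics; python3 - <<'E'
from cell import sensors,cams
import cv2
for n in("side","top"):
    cv2.imwrite(f"pics/{n}0.png",cams.capture(n)); p=cams.camera_params(n); print(n,p["camera_matrix"],p["cam_to_world"])
print(sensors.observe())
E
```

```text
pics
side [[506.37645839   0.         320.53831845]
 [  0.         506.37645839 242.49252094]
 [  0.           0.           1.        ]] [[ 0.94926277 -0.19515867  0.24660349  0.30685522]
 [-0.31447007 -0.59643815  0.73849178 -0.71418813]
 [ 0.00296066 -0.77857217 -0.62754809  0.61134824]
 [ 0.          0.          0.          1.        ]]
top [[500.98287658   0.         330.52827362]
 [  0.         500.98287658 234.73141873]
 [  0.           0.           1.        ]] [[-0.01634619 -0.99581918  0.08987192  0.43587091]
 [-0.9998466   0.0157141  -0.00773642 -0.06920724]
 [ 0.00629182 -0.08998459 -0.99592328  1.10918165]
 [ 0.          0.          0.          1.        ]]
{'clock': 0.1, 'joint_pos': array([ 1.3855197 ,  0.50824532, -0.2374956 ,  1.50099602,  0.12570255,
        1.14890098, -0.1548061 ]), 'dq': array([ 0.00158884, -0.00189226,  0.00099749, -0.00374095, -0.00044546,
       -0.00024901,  0.00013495]), 'tau': array([-5.44557144e-03, -6.21829677e+01, -2.19503470e+00, -2.50201160e+01,
        1.23689859e-02,  7.79427413e-03, -3.06294787e-06]), 'tool_pos': array([ 0.17897195, -0.59837691,  0.23053332]), 'tcp_rot': array([ 9.89451516e-01,  1.44862302e-01, -1.36011758e-04, -7.69980090e-04]), 'ft_force': array([ 1.06050469, -0.04559341, -0.01987316]), 'ft_torque': array([ 0.02351904,  0.02102573, -0.0617467 ]), 'finger_gap': 0.0853123117678967}
```

View pics/side0.png

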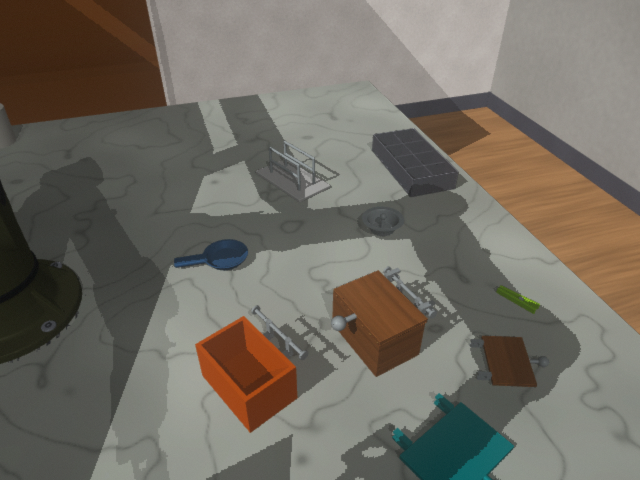

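View pics/top0.png

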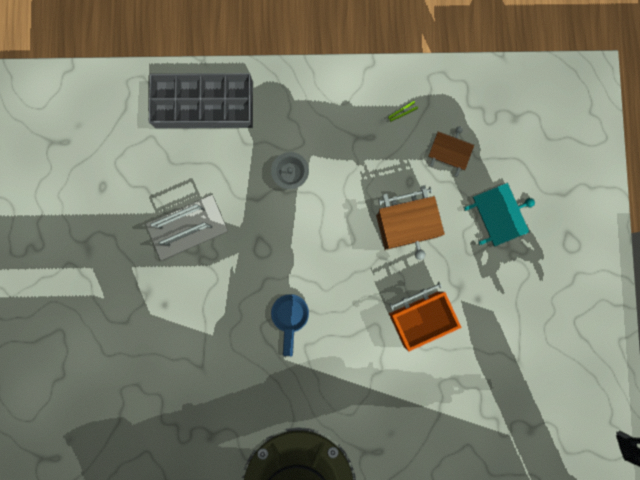

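Side: orange box with rod (250,375) is the look-alike; wooden caddy with closed lid at (380,320), knob (339,323); turquoise lid (455,445); small wooden lid (510,360). Top: caddy lid (412,221), knob (420,254), turquoise (500,215), small lid (451,150), stand (185,227). The lid on the caddy is the larger non‑turquoise one. I'll confirm it in an enlarged crop.

```bash
python3 - <<'E'
import cv2,numpy as np
t=cv2.imread("pics/top0.png");s=cv2.imread("pics/side0.png")
f=lambda i,x,y,w,h:cv2.resize(i[y:y+h,x:x+w],(400,300),interpolation=cv2.INTER_CUBIC)
a=np.vstack([np.hstack([f(t,360,170,120,90),f(t,130,170,120,90)]),np.hstack([f(s,320,260,120,90*1),f(s,240,130,120,90)])])
cv2.imwrite("pics/c1.png",a)
E
```

```text
(no output)
```

View pics/c1.png

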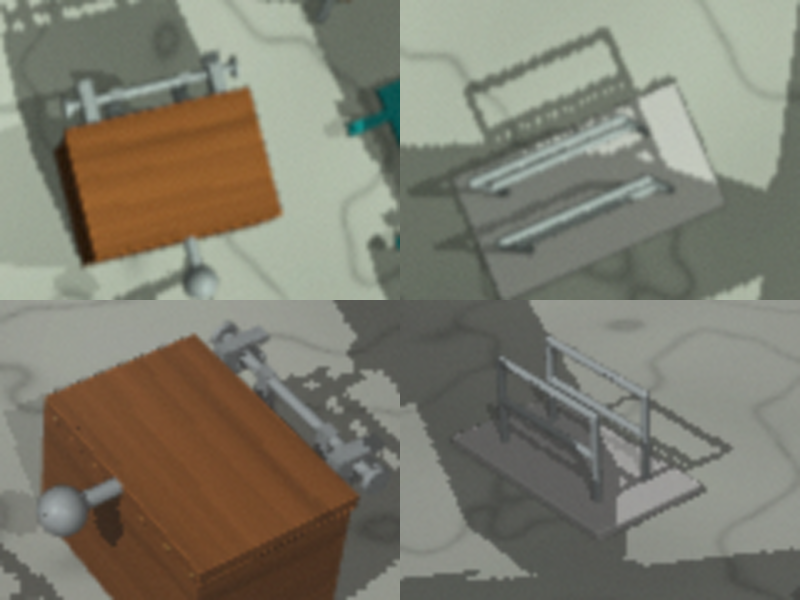

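The crop shows the closed wooden lid with hooks on the grey rod (ends about (382,202) and (430,191) in top) and the knob at top (420.6,254.3), side (338.6,323). The stand has two hoops, and its base corners are clear. Now I'll turn these pixels into positions.

```bash
cat > h.py <<'E'
import numpy as np
from cell import cams
P={n:cams.camera_params(n) for n in("side","top")}
def ray(n,u,v):
    p=P[n];T=p["cam_to_world"];d=T[:3,:3]@np.linalg.solve(p["camera_matrix"],[u,v,1.]);return T[:3,3],d
def atz(n,u,v,z):
    o,d=ray(n,u,v);return o+d*(z-o[2])/d[2]
def tri(a,b):
    (o1,d1),(o2,d2)=ray("top",*a),ray("side",*b)
    t=np.linalg.lstsq(np.c_[d1,-d2],o2-o1,rcond=None)[0];p,q=o1+d1*t[0],o2+d2*t[1];return (p+q)/2,np.linalg.norm(p-q)
E
python3 - <<'E'
from h import *
np.set_printoptions(precision=4,suppress=True)
c=lambda x,y:(360+x/3.3333,170+y/3.3333); s=lambda x,y:(130+(x-400)/3.3333,170+y/3.3333)
sc=lambda x,y:(320+x/3.3333,260+(y-300)/3.3333); ss=lambda x,y:(240+(x-400)/3.3333,130+(y-300)/3.3333)
print("knob",tri(c(202,281),sc(62,510)),atz("top",*c(202,281),.074),atz("side",*sc(62,510),.074))
print("rod T",[atz("top",*c(*q),.074) for q in((72,108),(235,70))])
print("rod S",[atz("side",*sc(*q),.074) for q in((222,335),(372,472))])
L=[atz("top",*c(*q),.078) for q in((70,130),(250,88),(280,213),(86,265))];print("lid",np.array(L),[np.linalg.norm(L[i]-L[i-1]) for i in range(4)])
L=[atz("side",*sc(*q),.078) for q in((46,397),(195,335),(357,500),(203,577))];print("lidS",np.array(L),[np.linalg.norm(L[i]-L[i-1]) for i in range(4)])
B=np.array([atz("top",*s(*q),.008) for q in((672,78),(722,203),(502,298),(453,180))]);print("base",B,B.mean(0),[np.linalg.norm(B[i]-B[i-1]) for i in range(4)])
B=np.array([atz("side",*ss(*q),.008) for q in((706,487),(602,535),(452,437))]);print("baseS",B,(B[0]+B[2])/2)
H=np.array([atz("top",*s(*q),.070) for q in((474,186),(631,120),(500,244),(657,180))]);print("hoopT",H,H.mean(0))
H=np.array([atz("side",*ss(*q),.070) for q in((550,341),(647,393),(502,360),(596,416))]);print("hoopS",H,H.mean(0))
E
```

```text
knob (array([ 0.4853, -0.2627,  0.075 ]), np.float64(0.000705014873958147)) [ 0.4857 -0.263   0.074 ] [ 0.4853 -0.2618  0.074 ]
rod T [array([ 0.5954, -0.185 ,  0.074 ]), array([ 0.6179, -0.2881,  0.074 ])]
rod S [array([ 0.5952, -0.1814,  0.074 ]), array([ 0.6207, -0.2831,  0.074 ])]
lid [[ 0.5809 -0.1829  0.078 ]
 [ 0.6057 -0.2962  0.078 ]
 [ 0.5269 -0.3121  0.078 ]
 [ 0.4965 -0.1907  0.078 ]] [np.float64(0.08475738808411527), np.float64(0.11593593453434081), np.float64(0.08032582624345136), np.float64(0.12514616789091568)]
lidS [[ 0.5002 -0.199   0.078 ]
 [ 0.581  -0.1814  0.078 ]
 [ 0.6046 -0.2988  0.078 ]
 [ 0.5258 -0.3168  0.078 ]] [np.float64(0.12060869706248209), np.float64(0.08259045416328317), np.float64(0.11975152298167992), np.float64(0.08080879559721149)]
base [[0.6315 0.1848 0.008 ]
 [0.5473 0.1513 0.008 ]
 [0.4868 0.2957 0.008 ]
 [0.5654 0.3291 0.008 ]] [0.5578 0.2402 0.008 ] [np.float64(0.15878625772450422), np.float64(0.09059519718523266), np.float64(0.15653749278964713), np.float64(0.08544266424680858)]
baseS [[0.6298 0.1761 0.008 ]
 [0.5484 0.1433 0.008 ]
 [0.4843 0.2906 0.008 ]] [0.557  0.2333 0.008 ]
hoopT [[0.5542 0.2936 0.07  ]
 [0.5943 0.196  0.07  ]
 [0.5176 0.2768 0.07  ]
 [0.5562 0.1795 0.07  ]] [0.5555 0.2365 0.07  ]
hoopS [[0.5567 0.2898 0.07  ]
 [0.5975 0.2021 0.07  ]
 [0.5193 0.2739 0.07  ]
 [0.558  0.1843 0.07  ]] [0.5579 0.2375 0.07  ]
```

```bash
cat >> h.py <<'E'
from scipy.spatial.transform import Rotation as R
from cell import sensors
H=np.array([.6072,-.2344,.074]);YC=np.radians(13);EX=np.array([np.cos(YC),np.sin(YC),0]);EZ=np.array([0,0,1.])
S=np.array([.557,.2372,0]);YS=np.radians(23.3)
G=EZ*.020   # ball centre above TCP
def down(yaw): return R.from_euler('z',yaw)*R.from_rotvec([np.pi,0,0])
def rel(tcp,yaw):
    s=sensors.observe();r=R.from_quat(s["tcp_rot"])
    return np.round(r.inv().apply(np.asarray(tcp)-s["tool_pos"])*1000,1),np.round((r.inv()*down(yaw)).as_rotvec(),3)
def state():
    s=sensors.observe();print("t %.1f"%s["clock"],"tcp",s["tool_pos"].round(4),"z",R.from_quat(s["tcp_rot"]).as_matrix()[:,2].round(3),"f",s["ft_force"].round(1),"gap",round(s["finger_gap"],4))
def knob(th,r=.126): t=np.radians(th);return H+r*(-np.cos(t)*EX+np.sin(t)*EZ)
E
python3 -c "
from h import *
K=np.array([.4853,-.2624,.074]);print(knob(0));print(rel(K-G+[0,0,.1],YC),rel(K-G,YC));state()"
```

```text
[ 0.48442937 -0.26274383  0.074     ]
(array([ 389.8, -233.9,   76.9]), array([-0.002,  0.   ,  0.064])) (array([ 389.8, -233.8,  176.9]), array([-0.002,  0.   ,  0.064]))
t 0.1 tcp [ 0.179  -0.5984  0.2305] z [-0.     0.001 -1.   ] f [ 1.1 -0.  -0. ] gap 0.0853
```

```bash
python3 -m pendant '[{"x":390,"y":-234,"z":50,"wz":0.064,"gripper":0},{"x":390,"y":-234,"z":50,"wz":0.064,"gripper":0},{"x":390,"y":-234,"z":50,"wz":0.064,"gripper":0},{"x":390,"y":-234,"z":50,"wz":0.064,"gripper":0},{"x":390,"y":-234,"z":50,"wz":0.064,"gripper":0},{"x":390,"y":-234,"z":50,"wz":0.064,"gripper":0},{"x":390,"y":-234,"z":50,"wz":0.064,"gripper":0},{"x":390,"y":-234,"z":50,"wz":0.064,"gripper":0},{"x":390,"y":-234,"z":50,"wz":0.064,"gripper":0},{"x":390,"y":-234,"z":50,"wz":0.064,"gripper":0}]' 30
python3 -c "
from h import *
K=np.array([.4853,-.2624,.074]);print(rel(K-G+[0,0,.1],YC));state()"
```

```text
(array([ 389.8, -233.9,   76.9]), array([-0.002,  0.   ,  0.064]))
t 0.1 tcp [ 0.179  -0.5984  0.2305] z [-0.     0.001 -1.   ] f [ 1.1 -0.  -0. ] gap 0.0853invalid input
```

```bash
python3 -m pendant '[{"gripper":0,"x":40,"y":-24,"z":5,"wx":0,"wy":0,"wz":0.06}]' 30; python3 -m pendant '[{"gripper":0.0,"x":80,"y":-48,"z":10}]'; python3 -c "
from h import *
state()"
```

```text
clock: 0.2
tool_pos: [0.2048, -0.568, 0.2248]
tcp_rot: [0.994, 0.11, -0.002, 0.0]
ft_force: [0.3, 0.4, -0.6]
finger_gap: 0.0852
t 0.2 tcp [ 0.2048 -0.568   0.2248] z [-0.004 -0.001 -1.   ] f [ 0.3  0.4 -0.6] gap 0.0852invalid input
```

```bash
python3 -m pendant '[{"gripper":0,"x":350,"y":-200,"z":45,"wx":0,"wy":0,"wz":0},{"gripper":0,"x":350,"y":-200,"z":45,"wx":0,"wy":0,"wz":0},{"gripper":0,"x":350,"y":-200,"z":45,"wx":0,"wy":0,"wz":0},{"gripper":0,"x":350,"y":-200,"z":45,"wx":0,"wy":0,"wz":0},{"gripper":0,"x":350,"y":-200,"z":45,"wx":0,"wy":0,"wz":0},{"gripper":0,"x":350,"y":-200,"z":45,"wx":0,"wy":0,"wz":0},{"gripper":0,"x":350,"y":-200,"z":45,"wx":0,"wy":0,"wz":0},{"gripper":0,"x":350,"y":-200,"z":45,"wx":0,"wy":0,"wz":0},{"gripper":0,"x":350,"y":-200,"z":45,"wx":0,"wy":0,"wz":0},{"gripper":0,"x":350,"y":-200,"z":45,"wx":0,"wy":0,"wz":0}]' 30
python3 -c "
from h import *
K=np.array([.4853,-.2624,.074]);print(rel(K-G+[0,0,.1],YC));state()"
```

```text
clock: 1.2
tool_pos: [0.503, -0.2946, 0.1777]
tcp_rot: [0.994, 0.112, -0.002, -0.0]
ft_force: [-0.1, -0.3, -0.8]
finger_gap: 0.0857
(array([-10. , -35.3,  23.8]), array([-0.001,  0.005, -0.003]))
t 1.2 tcp [ 0.503  -0.2946  0.1777] z [-0.005 -0.    -1.   ] f [-0.1 -0.3 -0.8] gap 0.0857
```

```bash
python3 -m pendant '[{"gripper":0,"x":-10,"y":-35,"z":24,"wx":0,"wy":0.005,"wz":0},{"gripper":0,"x":-10,"y":-35,"z":60,"wx":0,"wy":0.005,"wz":0},{"gripper":0,"x":-10,"y":-35,"z":65,"wx":0,"wy":0.005,"wz":0},{"gripper":0,"x":-10,"y":-35,"z":65,"wx":0,"wy":0.005,"wz":0}]'
python3 -c "
from h import *
import cv2
K=np.array([.4853,-.2624,.074]);print(rel(K-G,YC));state()
a=cams.capture('side')[220:400,250:450];b=cams.capture('top')[170:350,330:530]
cv2.imwrite('pics/c2.png',np.hstack([cv2.resize(i,(400,360),interpolation=2) for i in(a,b)]))"
```

```text
clock: 1.6
tool_pos: [0.484, -0.2643, 0.1125]
tcp_rot: [0.994, 0.111, -0.001, -0.001]
ft_force: [0.8, -0.4, 0.5]
finger_gap: 0.0852
(array([ 1.8, -1.5, 58.5]), array([-0.001,  0.002, -0.005]))
t 1.6 tcp [ 0.484  -0.2643  0.1125] z [-0.002  0.001 -1.   ] f [ 0.8 -0.4  0.5] gap 0.0852
```

View pics/c2.png

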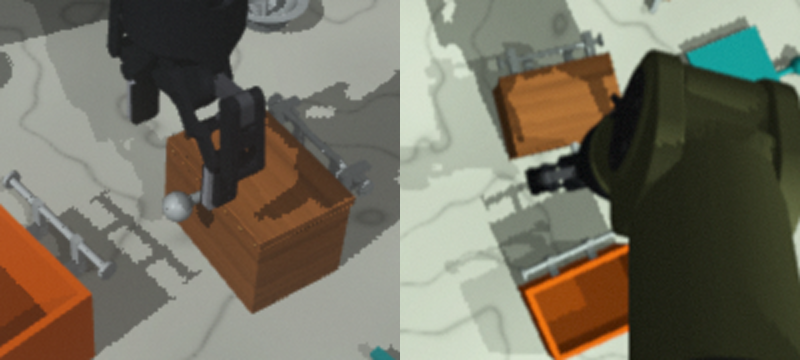

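The fingers (side crop tips near (145,120) and (215,205)) straddle the knob (178,206), and their midpoint lies straight above it. Descend and close.

```bash
python3 -m pendant '[{"gripper":0,"x":2,"y":-1,"z":30,"wx":0,"wy":0,"wz":-0.005},{"gripper":0,"x":2,"y":-1,"z":58,"wx":0,"wy":0,"wz":-0.005},{"gripper":0,"x":2,"y":-1,"z":58,"wx":0,"wy":0,"wz":-0.005},{"gripper":1,"x":2,"y":-1,"z":58,"wx":0,"wy":0,"wz":-0.005},{"gripper":1,"x":2,"y":-1,"z":58,"wx":0,"wy":0,"wz":-0.005},{"gripper":1,"x":2,"y":-1,"z":58,"wx":0,"wy":0,"wz":-0.005},{"gripper":1,"x":2,"y":-1,"z":58,"wx":0,"wy":0,"wz":-0.005},{"gripper":1,"x":2,"y":-1,"z":58,"wx":0,"wy":0,"wz":-0.005},{"gripper":1,"x":2,"y":-1,"z":58,"wx":0,"wy":0,"wz":-0.005},{"gripper":1,"x":2,"y":-1,"z":58,"wx":0,"wy":0,"wz":-0.005}]' 40
python3 -c "
from h import *
state()
for a in range(5,31,5): print(a,rel(knob(a)-G,YC))"
```

```text
clock: 2.7
tool_pos: [0.4878, -0.2632, 0.0566]
tcp_rot: [0.994, 0.113, 0.001, 0.001]
ft_force: [-1.7, 0.6, 5.8]
finger_gap: 0.0196
t 2.7 tcp [ 0.4878 -0.2632  0.0566] z [ 0.002 -0.001 -1.   ] f [-1.7  0.6  5.8] gap 0.0196
5 (array([-2.7, -1.2, -8.4]), array([ 0.001, -0.002,  0.   ]))
10 (array([ -1.2,  -1.2, -19.3]), array([ 0.001, -0.002,  0.   ]))
15 (array([  1.2,  -1.2, -30. ]), array([ 0.001, -0.002,  0.   ]))
20 (array([  4.5,  -1.2, -40.5]), array([ 0.001, -0.002,  0.   ]))
25 (array([  8.7,  -1.1, -50.7]), array([ 0.001, -0.002,  0.   ]))
30 (array([ 13.8,  -1.1, -60.4]), array([ 0.001, -0.002,  0.   ]))
```

```bash
python3 -m pendant '[{"gripper":1,"x":0,"y":0,"z":-6,"wx":0,"wy":0,"wz":0},{"gripper":1,"x":0.5,"y":0,"z":-11,"wx":0,"wy":0,"wz":0},{"gripper":1,"x":1,"y":0,"z":-16,"wx":0,"wy":0,"wz":0},{"gripper":1,"x":2,"y":0,"z":-22,"wx":0,"wy":0,"wz":0},{"gripper":1,"x":4,"y":0,"z":-33,"wx":0,"wy":0,"wz":0},{"gripper":1,"x":7.5,"y":0,"z":-43,"wx":0,"wy":0,"wz":0},{"gripper":1,"x":12,"y":0,"z":-53,"wx":0,"wy":0,"wz":0},{"gripper":1,"x":17,"y":0,"z":-63,"wx":0,"wy":0,"wz":0},{"gripper":1,"x":17,"y":0,"z":-63,"wx":0,"wy":0,"wz":0}]'
python3 -c "
from h import *
import cv2
state()
cv2.imwrite('pics/c3.png',cv2.resize(cams.capture('side')[200:400,240:480],(720,600),interpolation=2))
for a in (30,60,90): print(a,rel(knob(a)-G,YC))"
```

```text
clock: 3.6
tool_pos: [0.5061, -0.2592, 0.1214]
tcp_rot: [0.994, 0.114, 0.003, 0.001]
ft_force: [0.3, -0.3, -1.7]
finger_gap: 0.0192
t 3.6 tcp [ 0.5061 -0.2592  0.1214] z [ 0.006 -0.002 -1.   ] f [ 0.3 -0.3 -1.7] gap 0.0192
30 (array([-4.1, -1.3,  3.4]), array([ 0.002, -0.004,  0.001]))
60 (array([ 42.1,  -1.2, -42.5]), array([ 0.002, -0.004,  0.001]))
90 (array([105.2,  -1.1, -59.2]), array([ 0.002, -0.004,  0.001]))
```

View pics/c3.png

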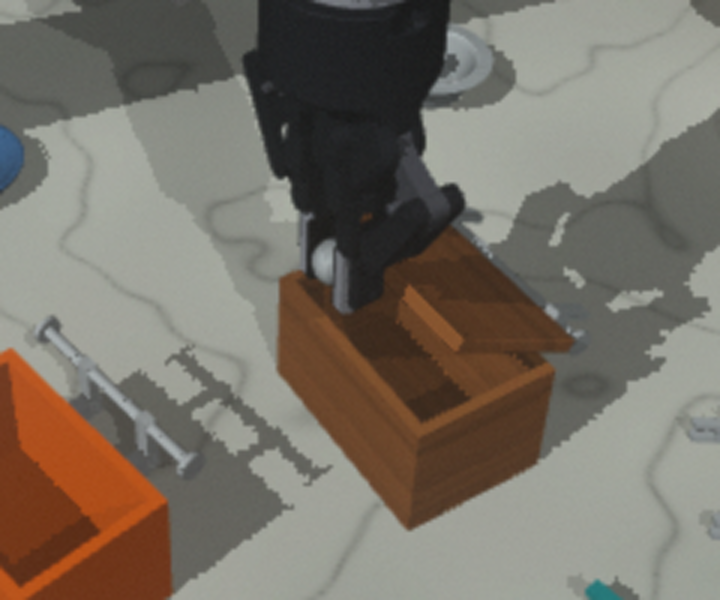

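The lid is swinging: it's about 30° open, with the hooks on the rod and the ball (325,260) between the pads. Continue the arc.

```bash
python3 -m pendant '[{"gripper":1,"x":6,"y":0,"z":-9,"wx":0,"wy":0,"wz":0},{"gripper":1,"x":12.5,"y":0,"z":-18,"wx":0,"wy":0,"wz":0},{"gripper":1,"x":20,"y":0,"z":-26,"wx":0,"wy":0,"wz":0},{"gripper":1,"x":28,"y":0,"z":-33.5,"wx":0,"wy":0,"wz":0},{"gripper":1,"x":37,"y":0,"z":-40,"wx":0,"wy":0,"wz":0},{"gripper":1,"x":46,"y":0,"z":-46,"wx":0,"wy":0,"wz":0},{"gripper":1,"x":56,"y":0,"z":-51,"wx":0,"wy":0,"wz":0},{"gripper":1,"x":66,"y":0,"z":-55.5,"wx":0,"wy":0,"wz":0},{"gripper":1,"x":66,"y":0,"z":-55.5,"wx":0,"wy":0,"wz":0}]'
python3 -c "
from h import *
state()
for a in (70,75,80,85,90): print(a,rel(knob(a)-G,YC))"
```

```text
clock: 4.55
tool_pos: [0.5711, -0.2435, 0.1767]
tcp_rot: [0.993, 0.114, 0.003, 0.001]
ft_force: [-2.0, -0.6, -1.7]
finger_gap: 0.0196
t 4.5 tcp [ 0.5711 -0.2435  0.1767] z [ 0.006 -0.001 -1.   ] f [-2.  -0.6 -1.7] gap 0.0196
70 (array([-5.9, -0.8,  4.3]), array([ 0.003, -0.005,  0.002]))
75 (array([ 4.6, -0.7,  1. ]), array([ 0.003, -0.005,  0.002]))
80 (array([15.4, -0.7, -1.3]), array([ 0.003, -0.005,  0.002]))
85 (array([26.3, -0.7, -2.7]), array([ 0.003, -0.005,  0.002]))
90 (array([37.2, -0.7, -3.1]), array([ 0.003, -0.005,  0.002]))
```

```bash
python3 -m pendant '[{"gripper":1,"x":10.5,"y":0,"z":-3,"wx":0,"wy":-0.005,"wz":0},{"gripper":1,"x":21,"y":0,"z":-5.5,"wx":0,"wy":-0.005,"wz":0},{"gripper":1,"x":31,"y":0,"z":-7,"wx":0,"wy":-0.005,"wz":0},{"gripper":1,"x":40,"y":0,"z":-7,"wx":0,"wy":-0.005,"wz":0},{"gripper":1,"x":40,"y":0,"z":-7,"wx":0,"wy":-0.005,"wz":0},{"gripper":1,"x":40,"y":0,"z":-7,"wx":0,"wy":-0.005,"wz":0}]'
python3 -c "
from h import *
import cv2
state()
print(rel(knob(90)-G,YC))
cv2.imwrite('pics/c4.png',cv2.resize(cams.capture('side')[180:380,260:500],(720,600),interpolation=2))"
```

```text
clock: 5.15
tool_pos: [0.6099, -0.2343, 0.1836]
tcp_rot: [0.993, 0.114, 0.0, 0.001]
ft_force: [-0.3, 0.1, -1.6]
finger_gap: 0.0198
t 5.2 tcp [ 0.6099 -0.2343  0.1836] z [ 0.    -0.002 -1.   ] f [-0.3  0.1 -1.6] gap 0.0198
(array([-2.7, -0.5,  3.6]), array([0.002, 0.   , 0.002]))
```

View pics/c4.png

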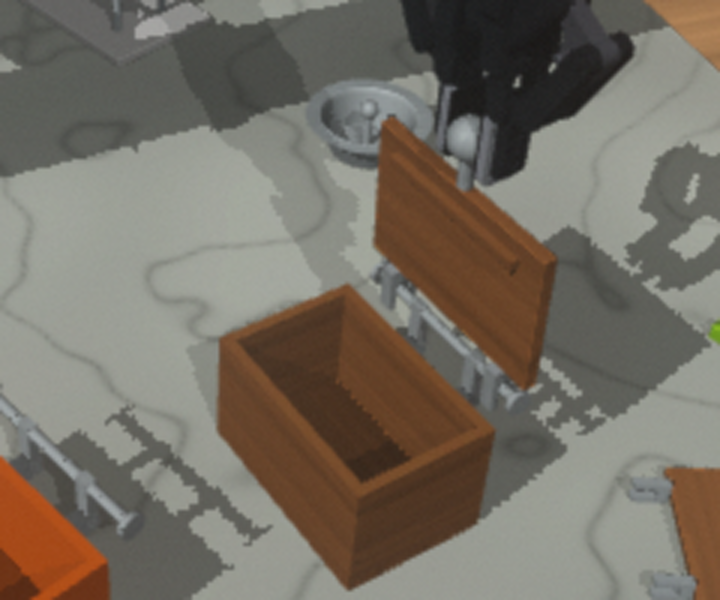

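The lid stands vertical with the hooks still on the rod (ball at (465,137), hooks along (400–500,290–390)). Lift straight up.

```bash
python3 -m pendant '[{"gripper":1,"x":0,"y":0,"z":-6,"wx":0,"wy":0,"wz":0},{"gripper":1,"x":0,"y":0,"z":-12,"wx":0,"wy":0,"wz":0},{"gripper":1,"x":0,"y":0,"z":-18,"wx":0,"wy":0,"wz":0},{"gripper":1,"x":0,"y":0,"z":-24,"wx":0,"wy":0,"wz":0},{"gripper":1,"x":0,"y":0,"z":-30,"wx":0,"wy":0,"wz":0},{"gripper":1,"x":0,"y":0,"z":-45,"wx":0,"wy":0,"wz":0},{"gripper":1,"x":0,"y":0,"z":-60,"wx":0,"wy":0,"wz":0},{"gripper":1,"x":0,"y":0,"z":-75,"wx":0,"wy":0,"wz":0},{"gripper":1,"x":0,"y":0,"z":-85,"wx":0,"wy":0,"wz":0},{"gripper":1,"x":0,"y":0,"z":-85,"wx":0,"wy":0,"wz":0}]'
python3 -c "
from h import *
import cv2
state()
# ball sits ~4mm behind TCP in tool -x
B=S-.004*np.array([np.cos(YS),np.sin(YS),0])*-1
for z in (.30,): print(rel(B+[0,0,z-.035],YS))
cv2.imwrite('pics/c5.png',cv2.resize(cams.capture('side')[120:360,260:548],(720,600),interpolation=2))"
```

```text
clock: 6.2
tool_pos: [0.6104, -0.2343, 0.2705]
tcp_rot: [0.993, 0.114, 0.001, 0.002]
ft_force: [0.6, 0.1, -1.0]
finger_gap: 0.0195
t 6.2 tcp [ 0.6104 -0.2343  0.2705] z [ 0.003 -0.003 -1.   ] f [ 0.6  0.1 -1. ] gap 0.0195
(array([  59. , -472.1,    3.8]), array([ 0.004, -0.002, -0.178]))
```

View pics/c5.png

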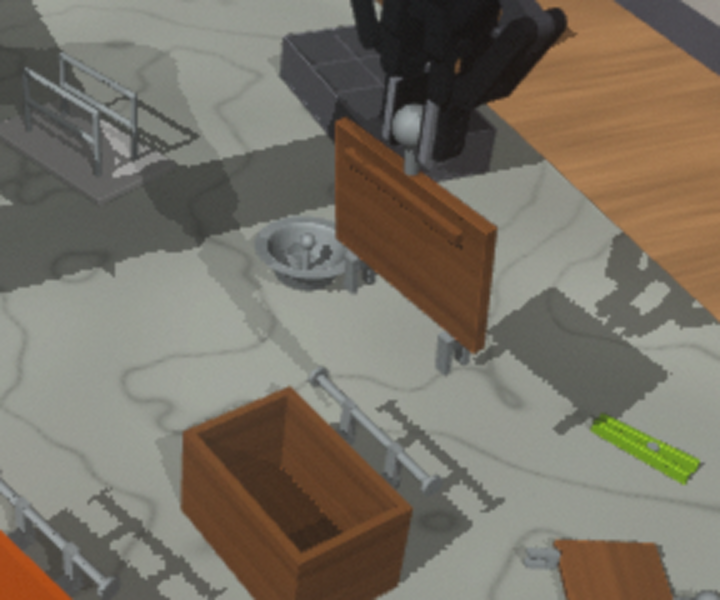

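The lid is free and hangs vertical from the ball (408,125). Carry it to the stand gently.

```bash
python3 -m pendant '[{"gripper":1,"x":1,"y":-10,"z":0,"wx":0,"wy":0,"wz":0},{"gripper":1,"x":3,"y":-25,"z":0,"wx":0,"wy":0,"wz":-0.02},{"gripper":1,"x":6,"y":-45,"z":0,"wx":0,"wy":0,"wz":-0.04},{"gripper":1,"x":9,"y":-70,"z":0,"wx":0,"wy":0,"wz":-0.06},{"gripper":1,"x":12,"y":-100,"z":0,"wx":0,"wy":0,"wz":-0.08},{"gripper":1,"x":16,"y":-130,"z":0,"wx":0,"wy":0,"wz":-0.1},{"gripper":1,"x":20,"y":-160,"z":0,"wx":0,"wy":0,"wz":-0.12},{"gripper":1,"x":24,"y":-190,"z":0,"wx":0,"wy":0,"wz":-0.14},{"gripper":1,"x":28,"y":-220,"z":0,"wx":0,"wy":0,"wz":-0.16},{"gripper":1,"x":32,"y":-250,"z":0,"wx":0,"wy":0,"wz":-0.178}]'
python3 -c "
from h import *
state()
B=S+.004*np.array([np.cos(YS),np.sin(YS),0])
print(rel(B+[0,0,.270],YS))"
```

```text
clock: 7.25
tool_pos: [0.5831, 0.0202, 0.2687]
tcp_rot: [0.979, 0.204, 0.001, 0.001]
ft_force: [0.5, -0.3, -1.7]
finger_gap: 0.0193
t 7.2 tcp [0.5831 0.0202 0.2687] z [ 0.002 -0.002 -1.   ] f [ 0.5 -0.3 -1.7] gap 0.0193
(array([  66.8, -209.3,   -1.8]), array([ 0.003, -0.001,  0.005]))
```

```bash
python3 -m pendant '[{"gripper":1,"x":9,"y":-30,"z":0,"wx":0,"wy":0,"wz":0},{"gripper":1,"x":18,"y":-60,"z":0,"wx":0,"wy":0,"wz":0},{"gripper":1,"x":28,"y":-90,"z":0,"wx":0,"wy":0,"wz":0},{"gripper":1,"x":38,"y":-120,"z":0,"wx":0,"wy":0,"wz":0},{"gripper":1,"x":47,"y":-150,"z":0,"wx":0,"wy":0,"wz":0},{"gripper":1,"x":55,"y":-175,"z":0,"wx":0,"wy":0,"wz":0},{"gripper":1,"x":62,"y":-195,"z":0,"wx":0,"wy":0,"wz":0},{"gripper":1,"x":67,"y":-209,"z":0,"wx":0,"wy":0,"wz":0.005},{"gripper":1,"x":67,"y":-209,"z":0,"wx":0,"wy":0,"wz":0.005},{"gripper":1,"x":67,"y":-209,"z":0,"wx":0,"wy":0,"wz":0.005}]'
python3 -c "
from h import *
import cv2
state()
B=S+.004*np.array([np.cos(YS),np.sin(YS),0])
print(rel(B+[0,0,.270],YS))
a=cams.capture('side')[30:210,210:390];b=cams.capture('top')[130:310,80:260]
cv2.imwrite('pics/c6.png',np.hstack([cv2.resize(i,(400,400),interpolation=2) for i in(a,b)]))"
```

```text
clock: 8.25
tool_pos: [0.5606, 0.2384, 0.2681]
tcp_rot: [0.979, 0.202, 0.0, 0.002]
ft_force: [0.2, -0.2, -1.0]
finger_gap: 0.0193
t 8.2 tcp [0.5606 0.2384 0.2681] z [ 0.002 -0.003 -1.   ] f [ 0.2 -0.2 -1. ] gap 0.0193
(array([ 0.2, -0.3, -1.9]), array([ 0.003, -0.   ,  0.   ]))
```

View pics/c6.png

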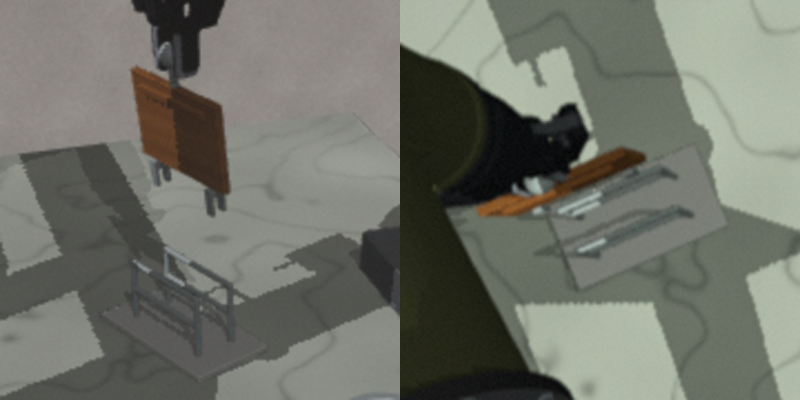

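```bash
python3 - <<'E'
from h import *
k=180/400
T=lambda x,y:(80+(x-400)*k,130+y*k); D=lambda x,y:(210+x*k,30+y*k)
z=.257
a,b=atz("top",*T(478,212),z),atz("top",*T(643,154),z)
c,d=atz("side",*D(133,68),z),atz("side",*D(222,104),z)
for p,q in((a,b),(c,d)): print(p,q,(p+q)/2,np.linalg.norm(p-q),np.degrees(np.arctan2(q[0]-p[0],p[1]-q[1])))
print(tri(T(478,212),D(133,68)),tri(T(643,154),D(222,104)))
E
```

```text
[0.53455542 0.29144096 0.257     ] [0.57762989 0.16539648 0.257     ] [0.55609265 0.22841872 0.257     ] 0.13320142854624248 18.867362730188102
[0.53246775 0.28746664 0.257     ] [0.58295641 0.17940912 0.257     ] [0.55771208 0.23343788 0.257     ] 0.11927083633434762 25.043805475630393
(array([0.53416994, 0.29229824, 0.25525998]), np.float64(0.0011981990396804124)) (array([0.57728242, 0.16348258, 0.26332728]), np.float64(0.0014453647197871613))
```

Measured plate centre is about (0.558, 0.233), yaw 25°, which matches the slot (0.557, 0.237, 23°) closely enough. Lower most of the way, then check.

```bash
python3 -m pendant '[{"gripper":1,"x":0,"y":-1,"z":10,"wx":0,"wy":0,"wz":0},{"gripper":1,"x":0,"y":-1,"z":25,"wx":0,"wy":0,"wz":0},{"gripper":1,"x":0,"y":-1,"z":40,"wx":0,"wy":0,"wz":0},{"gripper":1,"x":0,"y":-1,"z":55,"wx":0,"wy":0,"wz":0},{"gripper":1,"x":0,"y":-1,"z":70,"wx":0,"wy":0,"wz":0},{"gripper":1,"x":0,"y":-1,"z":85,"wx":0,"wy":0,"wz":0},{"gripper":1,"x":0,"y":-1,"z":100,"wx":0,"wy":0,"wz":0},{"gripper":1,"x":0,"y":-1,"z":112,"wx":0,"wy":0,"wz":0},{"gripper":1,"x":0,"y":-1,"z":120,"wx":0,"wy":0,"wz":0},{"gripper":1,"x":0,"y":-1,"z":120,"wx":0,"wy":0,"wz":0}]'
python3 -c "
from h import *
import cv2
state()
a=cams.capture('side')[100:240,230:370];b=cams.capture('top')[150:290,110:250]
cv2.imwrite('pics/c7.png',np.hstack([cv2.resize(i,(400,400),interpolation=2) for i in(a,b)]))"
```

```text
clock: 9.35
tool_pos: [0.5605, 0.2367, 0.1465]
tcp_rot: [0.98, 0.201, -0.001, 0.002]
ft_force: [-0.2, 0.8, -0.3]
finger_gap: -0.0001
t 9.3 tcp [0.5605 0.2367 0.1465] z [-0.001 -0.005 -1.   ] f [-0.2  0.8 -0.3] gap -0.0001
```

View pics/c7.png

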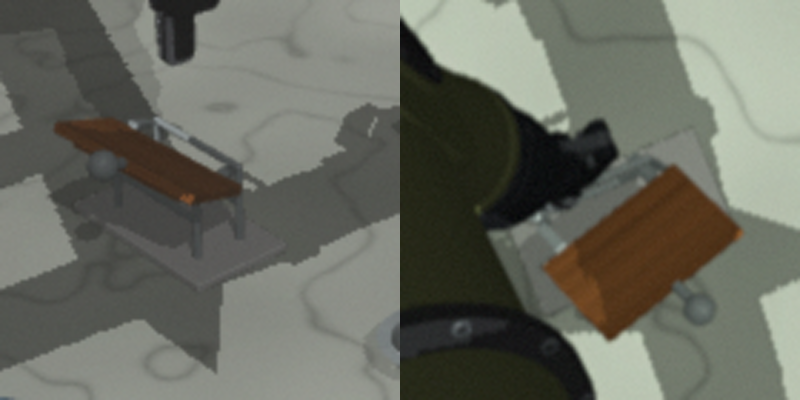

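The grip slipped during lowering. The lid now lies tilted over the front hoop, with the knob towards the robot at side crop (102,163) and top crop (698,308). I'll measure how it lies.

```bash
python3 - <<'E'
from h import *
k=.35
T=lambda x,y:(110+(x-400)*k,150+y*k); D=lambda x,y:(230+x*k,100+y*k)
def loc(p): 
    v=p-S; c,s=np.cos(YS),np.sin(YS); return np.round([c*v[0]+s*v[1],-s*v[0]+c*v[1],v[2]],4)
def sh(n,a,b):
    p,e=tri(T(*a),D(*b)); print(n,p.round(4),"stand",loc(p),"err",round(e,4))
sh("knob",(698,308),(102,163))
sh("near-left corner(+y)",(545,268),(57,128)) 
sh("right rear",(742,235),(240,188))
sh("front y-",(742,235),(188,200))
sh("front y-/b",(612,340),(57,128))
E
```

```text
knob [0.4828 0.1535 0.1179] stand [-0.1012 -0.0475  0.1179] err 0.0007
near-left corner(+y) [0.4949 0.2735 0.0844] stand [-0.0427  0.0579  0.0844] err 0.0411
right rear [0.5525 0.1212 0.1025] stand [-0.05   -0.1048  0.1025] err 0.0364
front y- [0.5358 0.1279 0.0934] stand [-0.0627 -0.092   0.0934] err 0.0
front y-/b [0.4629 0.2123 0.1182] stand [-0.0963  0.0144  0.1182] err 0.0017
```

```bash
python3 - <<'E'
import cv2,numpy as np
from cell import cams,sensors
a=cams.capture('side')[110:220,225:335];b=cams.capture('top')[180:290,140:250]
cv2.imwrite('pics/c8.png',np.hstack([cv2.resize(i,(400,400),interpolation=2) for i in(a,b)]))
E
```

```text
(no output)
```

View pics/c8.png

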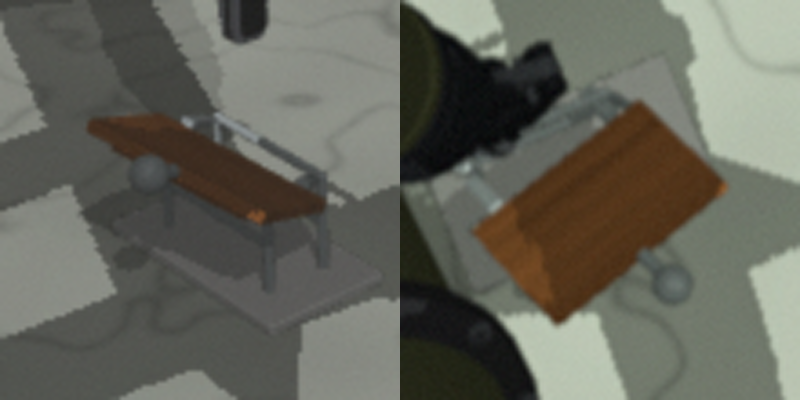

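```bash
cat > fit.py <<'E'
from h import *
from scipy.optimize import least_squares
def proj(n,X):
    p=P[n];T=np.linalg.inv(p["cam_to_world"]);c=X@T[:3,:3].T+T[:3,3];u=c@p["camera_matrix"].T;return u[:,:2]/u[:,2:]
M=np.array([[-126,0,0],[-98,-60,4],[-98,60,4],[-14,60,4],[-14,-60,4]])/1000
def fit(obs,x0):  # obs: {cam: {model index:(u,v)}}
    def f(q):
        X=R.from_rotvec(q[3:]).apply(M)+q[:3]
        return np.concatenate([(proj(n,X)[list(o)]-np.array(list(o.values()))).ravel() for n,o in obs.items()])
    return least_squares(f,x0,loss='soft_l1')
E
python3 - <<'E'
from fit import *
k=.275
T=lambda x,y:(140+(x-400)*k,180+y*k); D=lambda x,y:(225+x*k,110+y*k)
obs={"top":{0:T(672,285),1:T(725,187),2:T(560,323),3:T(473,230),4:T(640,100)},"side":{0:D(150,174),1:D(258,214),2:D(88,122),3:D(165,114),4:D(325,198)}}
r=fit(obs,np.r_[.56,.23,.08,0,0,.6])
q=r.x;Rm=R.from_rotvec(q[3:]).as_matrix();print(r.cost,r.fun.round(1));print("pos",q[:3].round(4));print(Rm.round(3))
def loc(p):
    v=p-S;c,s=np.cos(YS),np.sin(YS);return np.round([c*v[0]+s*v[1],-s*v[0]+c*v[1],v[2]],3)
W=lambda m:q[:3]+Rm@np.array(m)
for n,m in dict(o=[0,0,0],knob=[-.126,0,0],A=[-.098,-.06,0],B=[-.098,.06,0],C=[-.014,-.06,0],D=[-.014,.06,0],hookp=[.012,.041,0],hookm=[.012,-.041,0]).items(): print(n,W(m).round(4),loc(W(m)))
E
```

```text
4.914955263372016 [ 0.3  0.5  0.5 -1.  -1.8  0.1 -0.4 -0.   0.4 -0.6 -1.   0.6  1.6 -0.2
 -0.4 -0.5 -1.4  0.   0.6  0.7]
pos [0.5619 0.2358 0.0669]
[[ 0.641 -0.642  0.421]
 [ 0.662  0.74   0.119]
 [-0.388  0.202  0.899]]
o [0.5619 0.2358 0.0669] [ 0.004 -0.003  0.067]
knob [0.4811 0.1524 0.1157] [-0.103 -0.048  0.116]
A [0.5375 0.1265 0.0927] [-0.062 -0.094  0.093]
B [0.4606 0.2153 0.117 ] [-0.097  0.018  0.117]
C [0.5914 0.1822 0.0601] [ 0.01  -0.064  0.06 ]
D [0.5144 0.271  0.0844] [-0.026  0.048  0.084]
hookp [0.5433 0.2741 0.0705] [0.002 0.039 0.07 ]
hookm [0.5959 0.2134 0.0539] [ 0.026 -0.037  0.054]
```

```bash
python3 - <<'E'
import fit as F
from fit import *
k=.45
T=lambda x,y:(80+(x-400)*k,130+y*k); D=lambda x,y:(210+x*k,30+y*k)
F.M=np.array([[-126,0,0],[-98,-60,-4],[-98,60,-4],[-14,60,-4],[-14,-60,-4]])/1000
F.M[4,2]=-.004
obs={"top":{2:T(478,214)},"side":{0:D(163,55),1:D(222,105),2:D(133,68),3:D(145,152),4:D(229,192)}}
R0=np.array([[0,-.4,.92],[0,.92,.4],[-1,0,0]]);u,_,v=np.linalg.svd(R0)
r=F.fit(obs,np.r_[.557,.237,.159,R.from_matrix(u@v).as_rotvec()])
q=r.x;m=R.from_rotvec(q[3:]).as_matrix();print(r.fun.round(1),q[:3].round(4));print(m.round(3));print("knob",q[:3]-.126*m[:,0],"yaw",np.degrees(np.arctan2(-m[0,1],m[1,1])))
# stand yaw/pos from hoop corners, joint fit
k2=.3;s=lambda x,y:(130+(x-400)*k2,170+y*k2);ss=lambda x,y:(240+(x-400)*k2,130+(y-300)*k2)
HP=np.array([[21,50,70],[21,-50,70],[-21,50,70],[-21,-50,70],[45,-80,8],[-45,-80,8],[-45,80,8]])/1000
ot=[s(474,186),s(631,120),s(500,244),s(657,180),s(672,78),s(722,203),s(502,298)]
# base order check: x+ is away from robot
ot=np.array([s(474,186),s(631,120),s(500,244),s(657,180),s(672,78),s(722,203),s(502,298)])
os_=np.array([ss(550,341),ss(647,393),ss(502,360),ss(596,416),ss(706,487),ss(602,535),ss(452,437)])
g=lambda p:R.from_euler('z',p[2]).apply(HP)+[p[0],p[1],0]
f=lambda p:np.concatenate([(proj("top",g(p))-ot).ravel(),(proj("side",g(p))-os_).ravel()])
rr=least_squares(f,[.557,.237,.4],loss='soft_l1');print("stand",rr.x,np.degrees(rr.x[2]),rr.fun.round(1))
E
```

```text
[-0.2  0.4  4.8 -0.7 -0.8  0.2 -0.6 -0.   0.3  0.   0.4  0.4] [0.5726 0.2456 0.1583]
[[ 0.117 -0.417  0.901]
 [ 0.063  0.909  0.412]
 [-0.991  0.008  0.133]]
knob [0.55776948 0.23771857 0.2831982 ] yaw 24.64507463343219
stand [0.55750124 0.2378733  0.40261545] 23.068165894632667 [ 0.7 -1.5 -2.  -1.   0.6 -0.5 -2.  -0.7  1.3  0.6  2.1 -0.1  0.8  0.9
 -0.  -0.5 -0.2  0.5 -0.5 -0.3 -0.   0.2 -0.7 -1.4 -0.9 -0.8 -0.1 -0.7]
```

The fit shows why it slipped: the lid hung 7.6° tilted, with its hooks 17 mm off the slot centre, so it landed on the rear hoop. I'll regrasp the ball with the jaw axis aligned to the lid's y axis and a softer grip, swing the lid up about its hooks, lift it clear and re-place it with the tilt corrected.

```bash
python3 -m pendant '[{"gripper":0.3,"x":0,"y":0,"z":-40,"wx":0,"wy":0,"wz":0},{"gripper":0,"x":0,"y":0,"z":-70,"wx":0,"wy":0,"wz":0},{"gripper":0,"x":0,"y":0,"z":-70,"wx":0,"wy":0,"wz":0}]'
cat >> h.py <<'E'
KN=np.array([.4811,.1524,.1157]);LY=np.array([-.642,.74,.202])
def rolled(ly):
    y=-ly/np.linalg.norm(ly);x=np.cross(y,[0,0,-1.]);x/=np.linalg.norm(x);return R.from_matrix(np.c_[x,y,np.cross(x,y)])
def relR(tcp,rt):
    s=sensors.observe();r=R.from_quat(s["tcp_rot"]);return np.round(r.inv().apply(np.asarray(tcp)-s["tool_pos"])*1000,1),np.round((r.inv()*rt).as_rotvec(),3)
E
python3 -c "
from h import *
state();rt=rolled(LY);print(rt.as_matrix().round(3))
for b in (.06,0): print(relR(KN+rt.as_matrix()[:,2]*(.019-b),rt))"
```

```text
clock: 9.85
tool_pos: [0.5633, 0.2395, 0.2237]
tcp_rot: [0.98, 0.201, 0.005, 0.001]
ft_force: [0.2, 1.1, 0.3]
finger_gap: 0.0429
t 9.8 tcp [0.5633 0.2395 0.2237] z [ 0.01   0.001 -1.   ] f [0.2 1.1 0.3] gap 0.0429
[[ 0.755  0.642 -0.132]
 [ 0.655 -0.74   0.153]
 [ 0.    -0.202 -0.979]]
(array([-108. ,   55.4,   67. ]), array([ 0.206, -0.041, -0.308]))
(array([-112.2,   43.7,  125.6]), array([ 0.206, -0.041, -0.308]))
```

```bash
python3 -m pendant '[{"gripper":0,"x":-40,"y":20,"z":10,"wx":0.07,"wy":-0.01,"wz":-0.1},{"gripper":0,"x":-80,"y":40,"z":25,"wx":0.14,"wy":-0.03,"wz":-0.2},{"gripper":0,"x":-108,"y":55,"z":40,"wx":0.206,"wy":-0.041,"wz":-0.308},{"gripper":0,"x":-108,"y":55,"z":50,"wx":0.206,"wy":-0.041,"wz":-0.308},{"gripper":0,"x":-108,"y":55,"z":50,"wx":0.206,"wy":-0.041,"wz":-0.308},{"gripper":0,"x":-108,"y":55,"z":50,"wx":0.206,"wy":-0.041,"wz":-0.308}]' 
python3 -c "
from h import *
state();rt=rolled(LY)
for b in (.06,.0): print(relR(KN+rt.as_matrix()[:,2]*(.019-b),rt))"
```

```text
clock: 10.45
tool_pos: [0.4865, 0.1478, 0.1732]
tcp_rot: [0.932, 0.348, -0.035, -0.095]
ft_force: [0.1, -0.2, 0.0]
finger_gap: 0.0855
t 10.4 tcp [0.4865 0.1478 0.1732] z [-0.132  0.153 -0.979] f [ 0.1 -0.2  0. ] gap 0.0855
(array([-1.1,  4.7, 16.8]), array([ 0.   , -0.001,  0.   ]))
(array([-1.1,  4.7, 76.8]), array([ 0.   , -0.001,  0.   ]))
```

```bash
python3 -m pendant '[{"gripper":0,"x":-1,"y":5,"z":20,"wx":0,"wy":0,"wz":0},{"gripper":0,"x":-1,"y":5,"z":45,"wx":0,"wy":0,"wz":0},{"gripper":0,"x":-1,"y":5,"z":65,"wx":0,"wy":0,"wz":0},{"gripper":0,"x":-1,"y":5,"z":77,"wx":0,"wy":0,"wz":0},{"gripper":0,"x":-1,"y":5,"z":77,"wx":0,"wy":0,"wz":0},{"gripper":0,"x":-1,"y":5,"z":77,"wx":0,"wy":0,"wz":0}]' 
python3 -c "
from h import *
import cv2
state();rt=rolled(LY)
print(relR(KN+rt.as_matrix()[:,2]*(.019),rt))
cv2.imwrite('pics/s9.png',cams.capture('side'))"
```

```text
clock: 11.05
tool_pos: [0.4794, 0.1563, 0.0975]
tcp_rot: [0.932, 0.349, -0.035, -0.095]
ft_force: [0.1, -0.2, 0.1]
finger_gap: 0.0853
t 11.1 tcp [0.4794 0.1563 0.0975] z [-0.131  0.153 -0.98 ] f [ 0.1 -0.2  0.1] gap 0.0853
(array([-1.3,  0.3,  0.4]), array([ 0.001, -0.001,  0.002]))
```

```bash
python3 -m pendant '[{"gripper":1,"x":-1,"y":0,"z":0,"wx":0,"wy":0,"wz":0},{"gripper":1,"x":-1,"y":0,"z":0,"wx":0,"wy":0,"wz":0},{"gripper":1,"x":-1,"y":0,"z":0,"wx":0,"wy":0,"wz":0},{"gripper":1,"x":-1,"y":0,"z":0,"wx":0,"wy":0,"wz":0},{"gripper":1,"x":-1,"y":0,"z":0,"wx":0,"wy":0,"wz":0},{"gripper":1,"x":-1,"y":0,"z":0,"wx":0,"wy":0,"wz":0},{"gripper":1,"x":-1,"y":0,"z":0,"wx":0,"wy":0,"wz":0}]' 30
python3 -c "
from h import *
state()
O=np.array([.5619,.2358,.0669]);e=KN-O;h=e.copy();h[2]=0;h/=np.linalg.norm(h);t0=np.arctan2(e[2],e@h);L=np.linalg.norm(e);print(np.degrees(t0),L)
s=sensors.observe();r=R.from_quat(s['tcp_rot'])
for t in range(30,96,10):
    t_=np.radians(t);p=O+L*(np.cos(t_)*h+np.sin(t_)*EZ)+EZ*.008*min(1,(t_-t0)/.6)
    print(t,r.inv().apply(p-KN).__mul__(1000).round(1))
"
```

```text
clock: 11.8
tool_pos: [0.479, 0.1553, 0.0978]
tcp_rot: [0.932, 0.348, -0.034, -0.095]
ft_force: [-0.2, -0.6, 0.8]
finger_gap: 0.02
t 11.8 tcp [0.479  0.1553 0.0978] z [-0.13   0.153 -0.98 ] f [-0.2 -0.6  0.8] gap 0.02
22.79455750508648 0.12595888217986054
30 [  7.   -3.8 -15.4]
40 [ 19.6  -8.9 -35.1]
50 [ 35.1 -13.8 -52.2]
60 [ 53.1 -18.1 -65.9]
70 [ 72.9 -21.7 -74.6]
80 [ 94.1 -24.6 -79.7]
90 [115.9 -26.8 -81.2]
```

```bash
python3 -m pendant '[{"gripper":1,"x":3,"y":-2,"z":-8,"wx":0,"wy":0,"wz":0},{"gripper":1,"x":7,"y":-4,"z":-15,"wx":0,"wy":0,"wz":0},{"gripper":1,"x":13,"y":-6,"z":-25,"wx":0,"wy":0,"wz":0},{"gripper":1,"x":20,"y":-9,"z":-35,"wx":0,"wy":0,"wz":0},{"gripper":1,"x":27,"y":-11,"z":-44,"wx":0,"wy":0,"wz":0},{"gripper":1,"x":35,"y":-14,"z":-52,"wx":0,"wy":0,"wz":0},{"gripper":1,"x":44,"y":-16,"z":-59,"wx":0,"wy":0,"wz":0},{"gripper":1,"x":53,"y":-18,"z":-66,"wx":0,"wy":0,"wz":0},{"gripper":1,"x":53,"y":-18,"z":-66,"wx":0,"wy":0,"wz":0}]'
python3 -c "
from h import *
import cv2
state()
cv2.imwrite('pics/s10.png',cams.capture('side'));cv2.imwrite('pics/t10.png',cams.capture('top'))"
```

```text
clock: 12.7
tool_pos: [0.5171, 0.1949, 0.1672]
tcp_rot: [0.932, 0.349, -0.033, -0.095]
ft_force: [-0.0, 0.3, -2.8]
finger_gap: 0.0198
t 12.7 tcp [0.5171 0.1949 0.1672] z [-0.128  0.154 -0.98 ] f [-0.   0.3 -2.8] gap 0.0198
```

```bash
python3 -m pendant '[{"gripper":1,"x":10,"y":-2,"z":-5,"wx":0,"wy":0,"wz":0},{"gripper":1,"x":20,"y":-4,"z":-9,"wx":0,"wy":0,"wz":0},{"gripper":1,"x":30,"y":-5,"z":-12,"wx":0,"wy":0,"wz":0},{"gripper":1,"x":41,"y":-7,"z":-14,"wx":0,"wy":0,"wz":0},{"gripper":1,"x":50,"y":-8,"z":-17,"wx":0,"wy":0,"wz":0},{"gripper":1,"x":52,"y":-10,"z":-27,"wx":0,"wy":0,"wz":0},{"gripper":1,"x":52,"y":-13,"z":-42,"wx":0,"wy":0,"wz":0},{"gripper":1,"x":52,"y":-16,"z":-57,"wx":0,"wy":0,"wz":0},{"gripper":1,"x":52,"y":-20,"z":-77,"wx":0,"wy":0,"wz":0},{"gripper":1,"x":52,"y":-24,"z":-97,"wx":0,"wy":0,"wz":0}]'
python3 -c "
from h import *
import cv2
state()
print(relR(S+[0,0,.29-.02],down(YS)))
"
```

```text
clock: 13.8
tool_pos: [0.5524, 0.2306, 0.2674]
tcp_rot: [0.932, 0.349, -0.034, -0.095]
ft_force: [0.3, -0.5, -2.3]
finger_gap: 0.0195
t 13.8 tcp [0.5524 0.2306 0.2674] z [-0.13   0.153 -0.98 ] f [ 0.3 -0.5 -2.3] gap 0.0195
(array([ 7.9, -2.5, -2.2]), array([-0.201,  0.029,  0.308]))
```

```bash
python3 -m pendant '[{"gripper":1,"x":2,"y":-1,"z":-5,"wx":-0.05,"wy":0.007,"wz":0.08},{"gripper":1,"x":4,"y":-1,"z":-10,"wx":-0.1,"wy":0.015,"wz":0.16},{"gripper":1,"x":6,"y":-2,"z":-10,"wx":-0.15,"wy":0.022,"wz":0.24},{"gripper":1,"x":8,"y":-2.5,"z":-10,"wx":-0.2,"wy":0.029,"wz":0.308},{"gripper":1,"x":8,"y":-2.5,"z":-10,"wx":-0.2,"wy":0.029,"wz":0.308},{"gripper":1,"x":8,"y":-2.5,"z":-10,"wx":-0.2,"wy":0.029,"wz":0.308},{"gripper":1,"x":8,"y":-2.5,"z":-10,"wx":-0.2,"wy":0.029,"wz":0.308}]' 20
python3 -c "
from h import *
import cv2
state()
a=cams.capture('side')[30:210,210:390];b=cams.capture('top')[130:310,80:260]
cv2.imwrite('pics/c11.png',np.hstack([cv2.resize(i,(400,400),interpolation=2) for i in(a,b)]))"
```

```text
clock: 14.5
tool_pos: [0.5584, 0.2353, 0.2777]
tcp_rot: [0.979, 0.202, -0.0, -0.001]
ft_force: [0.5, -0.5, -2.3]
finger_gap: 0.0193
t 14.5 tcp [0.5584 0.2353 0.2777] z [-0.001  0.001 -1.   ] f [ 0.5 -0.5 -2.3] gap 0.0193
```

View pics/c11.png

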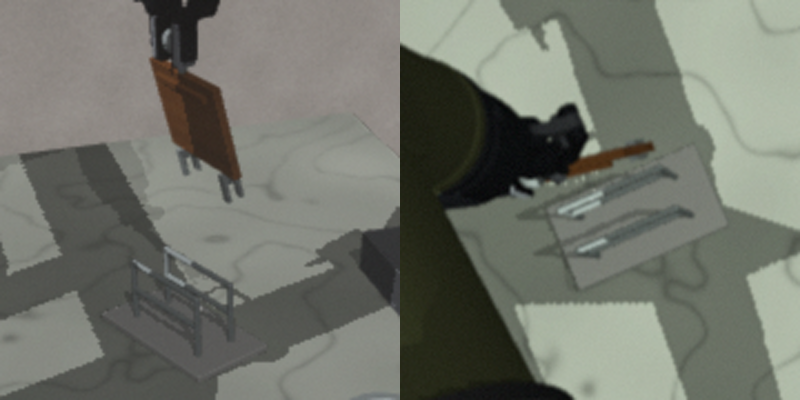

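```bash
cat > fitc.py <<'E'
import fit as F
from fit import *
k=.45
T=lambda x,y:(80+(x-400)*k,130+y*k); D=lambda x,y:(210+x*k,30+y*k)
F.M=np.array([[-126,0,0],[-98,-60,-4],[-98,60,-4],[-14,60,-4],[-14,-60,-4]])/1000
R0=np.array([[0,-.4,.92],[0,.92,.4],[-1,0,0]]);u,_,v=np.linalg.svd(R0)
def go(obs):
    r=F.fit(obs,np.r_[.557,.237,.159,R.from_matrix(u@v).as_rotvec()]);q=r.x;m=R.from_rotvec(q[3:]).as_matrix()
    kn=q[:3]-.126*m[:,0];c,s=np.cos(YS),np.sin(YS)
    d=m[:,0]@np.c_[[c,s,0],[-s,c,0],[0,0,1]]
    print(r.fun.round(1));print("O",q[:3].round(4),"knob",kn.round(4),"yaw",np.degrees(np.arctan2(-m[0,1],m[1,1])),"lid x in stand axes",d.round(3),"y",m[:,1].round(3))
E
python3 - <<'E'
from fitc import *
go({"top":{1:T(652,150)},"side":{0:D(168,38),1:D(219,90),2:D(150,60),3:D(175,147),4:D(238,180)}})
go({"side":{0:D(168,38),1:D(219,90),2:D(150,60),3:D(175,147),4:D(238,180)}})
E
```

```text
[-0.3  2.7  4.4  0.4 -0.1 -0.8 -0.3 -0.3 -0.3 -0.1  1.8  0.7]
O [0.5835 0.2076 0.1808] knob [0.5552 0.2126 0.3035] yaw 13.834176634363303 lid x in stand axes [ 0.19  -0.126 -0.974] y [-0.238  0.967 -0.095]
[ 3.3  0.7 -1.9 -0.8 -0.5 -0.1 -0.1 -0.3  0.6  0.4]
O [0.5848 0.215  0.1781] knob [0.5553 0.2209 0.3004] yaw 12.540891120386084 lid x in stand axes [ 0.197 -0.136 -0.971] y [-0.216  0.971 -0.099]
```

```bash
cat > sil.py <<'E'
from fit import *
import cv2
from scipy.optimize import minimize
BX=np.array([[x,y,z] for x in(-98,-14) for y in(-60,60) for z in(-4,4)])/1000
SR=R.from_euler('z',YS)            # stand axes
R0=R.from_matrix([[0,0,1],[0,1,0],[-1,0,0]])  # upright lid, outer face to +x
def mask(img,x0,y0,w,h):
    c=cv2.cvtColor(img[y0:y0+h,x0:x0+w],cv2.COLOR_BGR2HSV);m=((c[...,0]<20)&(c[...,1]>110)&(c[...,2]>30)).astype(np.uint8)
    n,l,st,_=cv2.connectedComponentsWithStats(m);return (l==1+st[1:,4].argmax()).astype(np.uint8)
def run(img,ball,box=(230,30,130,200),free=False,x0=(0,0,0)):
    m=cv2.resize(mask(img,*box),None,fx=4,fy=4,interpolation=cv2.INTER_LINEAR);cv2.imwrite("pics/m.png",m*255)
    def f(p):
        rl=SR*R.from_euler('zyx',p[:3])*R0; X=rl.apply(BX+[.126,0,0])+ball+(np.r_[p[3:]] if free else 0)
        hl=cv2.convexHull(((proj("side",X)-[box[0],box[1]]+.5)*4*16).astype(np.int32));a=np.zeros_like(m);cv2.fillConvexPoly(a,hl,1,shift=4)
        return 1-(a&m).sum()/(a|m).sum()
    x=np.r_[x0,[0,0,0]] if free else np.array(x0,float)
    sx=np.vstack([x]+[x+d for d in np.diag([.2]*3+([.01]*3 if free else []))])
    best=minimize(f,x,method='Nelder-Mead',options=dict(initial_simplex=sx,maxiter=600,xatol=1e-4,fatol=1e-5))
    p=best.x;rl=SR*R.from_euler('zyx',p[:3])*R0;O=ball+rl.apply([.126,0,0])+(p[3:] if free else 0)
    print("1-IoU %.3f"%best.fun,"area",m.sum()/16,"dyaw,pitch,roll deg",np.degrees(p[:3]).round(1),"O in stand",SR.inv().apply(O-S).round(4))
    return rl
def ballnow():
    s=sensors.observe();return s["tool_pos"]-R.from_quat(s["tcp_rot"]).as_matrix()[:,2]*.019
E
python3 - <<'E'
from sil import *
img=cams.capture("side");b=ballnow();print(b)
for x0 in((0,0,0),(-.15,-.2,.1)):
    rl=run(img,b,x0=x0)
s=sensors.observe();rt=R.from_quat(s["tcp_rot"]);new=SR*R0*rl.inv()*rt
ball=S+[0,0,b[2]];print(relR(ball+new.as_matrix()[:,2]*.019,new),new.as_matrix().round(3))
E
```

```text
[0.55851197 0.2351967  0.29646732]
1-IoU 0.550 area 362.125 dyaw,pitch,roll deg [-22.9 -16.8  29.9] O in stand [0.0371 0.0577 0.1919]
1-IoU 0.544 area 362.125 dyaw,pitch,roll deg [-25.3 -14.8  24.5] O in stand [0.0327 0.048  0.1856]
(array([-1.2,  6.6, -2.3]), array([-0.475, -0.157, -0.487])) [[ 0.64   0.752  0.156]
 [ 0.725 -0.524 -0.448]
 [-0.255  0.399 -0.881]]
```

```bash
python3 - <<'E'
import cv2
im=cv2.imread("pics/c11.png")
h=cv2.cvtColor(im,cv2.COLOR_BGR2HSV)
for p in((180,100),(210,130),(205,150),(235,170),(100,40),(250,220),(120,200),(60,60)): print(p,h[p[1],p[0]])
E
```

```text
(180, 100) [ 11 138  83]
(210, 130) [11 99 54]
(205, 150) [13 95 51]
(235, 170) [ 12 124  72]
(100, 40) [ 12  18 144]
(250, 220) [ 40  11 138]
(120, 200) [36 18 71]
(60, 60) [ 18  18 138]
```

```bash
sed -i 's/(c\[...,1\]>110)/(c[...,1]>60)/' sil.py; python3 - <<'E'
from sil import *
img=cams.capture("side");b=ballnow()
for x0 in((0,0,0),(-.15,-.2,.1)):
    rl=run(img,b,x0=x0)
rf=run(img,b,free=True)
s=sensors.observe();rt=R.from_quat(s["tcp_rot"]);new=SR*R0*rl.inv()*rt
print(relR(S+[0,0,b[2]]+new.as_matrix()[:,2]*.019,new),new.as_matrix().round(3))
E
```

```text
1-IoU 0.077 area 1128.25 dyaw,pitch,roll deg [-12.6 -10.5  -5.9] O in stand [ 0.0236 -0.0151  0.1733]
1-IoU 0.076 area 1128.25 dyaw,pitch,roll deg [-12.7 -10.5  -6.2] O in stand [ 0.0236 -0.0157  0.1733]
1-IoU 0.046 area 1128.25 dyaw,pitch,roll deg [-12.7 -11.3  -7.2] O in stand [ 0.0356 -0.0023  0.1664]
(array([-4.4, -3.6, -0.4]), array([ 0.087, -0.195, -0.211])) [[ 0.796  0.568 -0.211]
 [ 0.577 -0.816 -0.018]
 [-0.183 -0.108 -0.977]]
```

```bash
python3 -m pendant '[{"gripper":1,"x":-1,"y":-1,"z":0,"wx":0.02,"wy":-0.05,"wz":-0.05},{"gripper":1,"x":-2,"y":-2,"z":0,"wx":0.04,"wy":-0.1,"wz":-0.1},{"gripper":1,"x":-3,"y":-3,"z":0,"wx":0.065,"wy":-0.15,"wz":-0.16},{"gripper":1,"x":-4,"y":-4,"z":0,"wx":0.087,"wy":-0.195,"wz":-0.211},{"gripper":1,"x":-4,"y":-4,"z":0,"wx":0.087,"wy":-0.195,"wz":-0.211},{"gripper":1,"x":-4,"y":-4,"z":0,"wx":0.087,"wy":-0.195,"wz":-0.211},{"gripper":1,"x":-4,"y":-4,"z":0,"wx":0.087,"wy":-0.195,"wz":-0.211}]'
python3 - <<'E'
from sil import *
state()
img=cams.capture("side");cv2.imwrite("pics/s12.png",img);cv2.imwrite("pics/t12.png",cams.capture("top"));b=ballnow();print(b)
rl=run(img,b);rf=run(img,b,free=True)
s=sensors.observe();rt=R.from_quat(s["tcp_rot"]);new=SR*R0*rl.inv()*rt
print(relR(S+[0,0,b[2]]+new.as_matrix()[:,2]*.019,new))
E
```

```text
clock: 15.4
tool_pos: [0.553, 0.2374, 0.2777]
tcp_rot: [0.947, 0.302, -0.104, -0.023]
ft_force: [-0.8, 0.1, -2.8]
finger_gap: 0.0199
t 15.4 tcp [0.553  0.2374 0.2777] z [-0.21  -0.018 -0.977] f [-0.8  0.1 -2.8] gap 0.0199
[0.55691369 0.23785118 0.29658859]
1-IoU 0.053 area 1695.875 dyaw,pitch,roll deg [-0.5 -0.5  0. ] O in stand [0.0013 0.0007 0.1706]
1-IoU 0.029 area 1695.875 dyaw,pitch,roll deg [ 0.3 -2.9  0.2] O in stand [0.0093 0.0086 0.1667]
(array([-0.5,  0.6, -0. ]), array([-0.   , -0.01 , -0.008]))
```

```bash
python3 -m pendant '[{"gripper":1,"x":1,"y":0.5,"z":5,"wx":0,"wy":0,"wz":0},{"gripper":1,"x":2.7,"y":1.6,"z":14.5,"wx":0,"wy":0,"wz":0},{"gripper":1,"x":4.5,"y":2.7,"z":24.5,"wx":0,"wy":0,"wz":0},{"gripper":1,"x":6.5,"y":3.8,"z":34,"wx":0,"wy":0,"wz":0},{"gripper":1,"x":8.5,"y":5,"z":45,"wx":0,"wy":0,"wz":0},{"gripper":1,"x":10.5,"y":6.2,"z":56,"wx":0,"wy":0,"wz":0},{"gripper":1,"x":11.5,"y":6.8,"z":62,"wx":0,"wy":0,"wz":0},{"gripper":1,"x":12,"y":7,"z":63.5,"wx":0,"wy":0,"wz":0},{"gripper":1,"x":12,"y":7,"z":63.5,"wx":0,"wy":0,"wz":0}]'
python3 - <<'E'
from sil import *
state()
img=cams.capture("side");t=cams.capture("top");b=ballnow();print(b)
rl=run(img,b);rf=run(img,b,free=True)
f=lambda i,x,y:cv2.resize(i[y:y+120,x:x+120],(400,400),interpolation=2)
cv2.imwrite("pics/c13.png",np.hstack([f(img,235,70+15),f(t,125,165)]))
E
```

```text
clock: 16.4
tool_pos: [0.5531, 0.2376, 0.2129]
tcp_rot: [0.947, 0.302, -0.104, -0.023]
ft_force: [1.3, -0.4, -2.0]
finger_gap: 0.0201
t 16.4 tcp [0.5531 0.2376 0.2129] z [-0.21  -0.018 -0.977] f [ 1.3 -0.4 -2. ] gap 0.0201
[0.55730134 0.23808344 0.23202158]
1-IoU 0.059 area 1515.125 dyaw,pitch,roll deg [-0.1 -0.6  0.5] O in stand [0.0019 0.0017 0.106 ]
1-IoU 0.031 area 1515.125 dyaw,pitch,roll deg [ 0.5 -2.3  0.2] O in stand [0.0128 0.0135 0.0985]
```

View pics/c13.png

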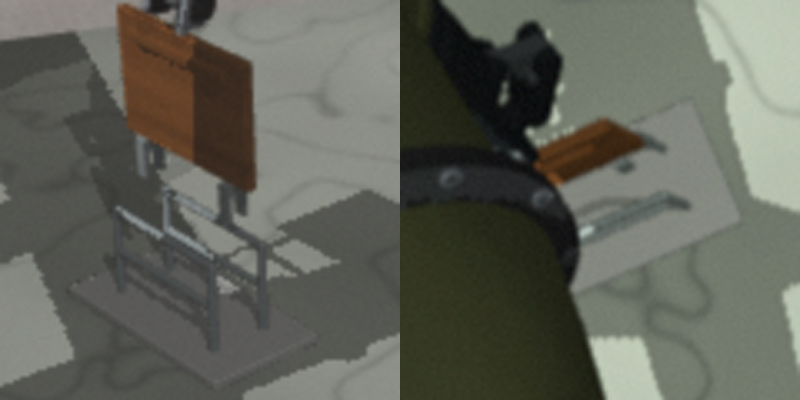

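```bash
python3 - <<'E'
from h import *
import fit as F
from fit import *
k=.3
T=lambda x,y:(125+(x-400)*k,165+y*k); D=lambda x,y:(235+x*k,85+y*k)
F.M=np.array([[-126,0,0],[-98,-60,-4],[-98,60,-4],[-14,60,-4],[-14,-60,-4],[-98,-60,4]])/1000
obs={"top":{4:T(641,147),5:T(607,118)},"side":{1:D(252,63),2:D(120,6),3:D(126,127),4:D(253,188)}}
SR=R.from_euler('z',YS);R0=R.from_matrix([[0,0,1],[0,1,0],[-1,0,0]])
r=F.fit(obs,np.r_[.557,.237,.105,(SR*R0).as_rotvec()]);q=r.x;rl=R.from_rotvec(q[3:])
print(r.fun.round(1),"O stand",SR.inv().apply(q[:3]-S).round(4),"knob",SR.inv().apply(q[:3]-S+rl.apply([-.126,0,0])).round(4),"zyx",np.degrees((SR.inv()*rl*R0.inv()).as_euler('zyx')).round(1))
for t,s in (((641,147),(253,188)),((625,168),(232,224))):
    p,e=tri(T(*t),D(*s));print(SR.inv().apply(p-S).round(4),e)
E
```

```text
[ 1.6 -1.4 -0.6 -2.  -1.7  0.4 -0.8 -0.7  0.4 -0.2 -0.8  1.1] O stand [0.0062 0.0014 0.1047] knob [ 0.0019 -0.0003  0.2306] zyx [ 1.6 -2.   0.8]
[ 0.0041 -0.0566  0.1189] 0.005263868590866047
[ 0.0038 -0.0365  0.0857] 0.004795748382946518
```

The lid is upright over the slot (side crop hooks at (150,160) and (232,220)). Its hooks sit 4–6 mm towards the rear hoop, with 2° of pitch. I'll correct both and lower slowly.

```bash
python3 -m pendant '[{"gripper":1,"x":-1.2,"y":-0.2,"z":0.2,"wx":0,"wy":-0.015,"wz":0},{"gripper":1,"x":-2.5,"y":-0.4,"z":0.4,"wx":0,"wy":-0.03,"wz":0},{"gripper":1,"x":-2.5,"y":-0.4,"z":0.4,"wx":0,"wy":-0.03,"wz":0},{"gripper":1,"x":-1.4,"y":0.3,"z":6,"wx":0,"wy":-0.03,"wz":0},{"gripper":1,"x":-0.3,"y":0.9,"z":12,"wx":0,"wy":-0.03,"wz":0},{"gripper":1,"x":0.8,"y":1.5,"z":18,"wx":0,"wy":-0.03,"wz":0},{"gripper":1,"x":2,"y":2.2,"z":24,"wx":0,"wy":-0.03,"wz":0},{"gripper":1,"x":3,"y":2.8,"z":30,"wx":0,"wy":-0.03,"wz":0},{"gripper":1,"x":4.1,"y":3.5,"z":36,"wx":0,"wy":-0.03,"wz":0},{"gripper":1,"x":4.1,"y":3.5,"z":36,"wx":0,"wy":-0.03,"wz":0}]'
python3 - <<'E'
from sil import *
state()
img=cams.capture("side");b=ballnow();print(b)
rl=run(img,b);rf=run(img,b,free=True)
s=sensors.observe();rt=R.from_quat(s["tcp_rot"]);print("down 40:",rt.inv().apply([0,0,-40]).round(1))
E
```

```text
clock: 17.5
tool_pos: [0.5506, 0.2363, 0.176]
tcp_rot: [0.946, 0.303, -0.118, -0.019]
ft_force: [0.6, 0.1, -1.4]
finger_gap: 0.0195
t 17.5 tcp [0.5506 0.2363 0.176 ] z [-0.235 -0.036 -0.971] f [ 0.6  0.1 -1.4] gap 0.0195
[0.55525393 0.23710847 0.19509913]
1-IoU 0.054 area 1463.4375 dyaw,pitch,roll deg [0.1 1.1 0.3] O in stand [-0.004   0.0013  0.0691]
1-IoU 0.033 area 1463.4375 dyaw,pitch,roll deg [ 0.6 -1.2  0.4] O in stand [0.0009 0.0049 0.0659]
down 40: [ 8.5  4.3 38.9]
```

The hooks are below the hoop tops with no contact force. Keep lowering.

```bash
python3 -m pendant '[{"gripper":1,"x":1.3,"y":0.6,"z":6,"wx":0,"wy":0,"wz":0},{"gripper":1,"x":2.6,"y":1.3,"z":12,"wx":0,"wy":0,"wz":0},{"gripper":1,"x":3.9,"y":2,"z":18,"wx":0,"wy":0,"wz":0},{"gripper":1,"x":5.2,"y":2.6,"z":24,"wx":0,"wy":0,"wz":0},{"gripper":1,"x":6.5,"y":3.3,"z":30,"wx":0,"wy":0,"wz":0},{"gripper":1,"x":7.8,"y":4,"z":36,"wx":0,"wy":0,"wz":0},{"gripper":1,"x":8.5,"y":4.3,"z":39,"wx":0,"wy":0,"wz":0},{"gripper":1,"x":8.5,"y":4.3,"z":39,"wx":0,"wy":0,"wz":0}]'
python3 - <<'E'
from sil import *
state()
img=cams.capture("side");b=ballnow();print(b)
rl=run(img,b);rf=run(img,b,free=True)
s=sensors.observe();rt=R.from_quat(s["tcp_rot"]);print("down 10:",rt.inv().apply([0,0,-10]).round(1))
E
```

```text
clock: 18.35
tool_pos: [0.5506, 0.2363, 0.1359]
tcp_rot: [0.946, 0.303, -0.118, -0.019]
ft_force: [0.5, 0.3, -1.5]
finger_gap: 0.0197
t 18.4 tcp [0.5506 0.2363 0.1359] z [-0.235 -0.036 -0.971] f [ 0.5  0.3 -1.5] gap 0.0197
[0.55523632 0.23712215 0.15479169]
1-IoU 0.158 area 1171.0 dyaw,pitch,roll deg [ 0.9 -5.8  8.8] O in stand [0.011  0.0197 0.0309]
1-IoU 0.120 area 1171.0 dyaw,pitch,roll deg [  4.7 -10.2   8.5] O in stand [0.0465 0.0596 0.0026]
down 10: [2.1 1.1 9.7]
```

```bash
python3 -m pendant '[{"gripper":1,"x":0.4,"y":0.2,"z":2,"wx":0,"wy":0,"wz":0},{"gripper":1,"x":0.8,"y":0.4,"z":4,"wx":0,"wy":0,"wz":0},{"gripper":1,"x":1.2,"y":0.6,"z":6,"wx":0,"wy":0,"wz":0},{"gripper":1,"x":1.2,"y":0.6,"z":6,"wx":0,"wy":0,"wz":0}]'
python3 -m pendant '[{"gripper":1,"x":0.4,"y":0.2,"z":2,"wx":0,"wy":0,"wz":0},{"gripper":1,"x":0.4,"y":0.2,"z":2,"wx":0,"wy":0,"wz":0}]'
```

```text
clock: 18.8
tool_pos: [0.5505, 0.2364, 0.1299]
tcp_rot: [0.946, 0.303, -0.118, -0.019]
ft_force: [-0.4, -0.4, -1.6]
finger_gap: 0.0198
clock: 19.0
tool_pos: [0.5506, 0.2369, 0.1283]
tcp_rot: [0.946, 0.303, -0.118, -0.019]
ft_force: [-0.5, 1.4, 1.2]
finger_gap: 0.0199
```

Contact: the force went from −1.5 to +1.2 N and the ball height is 146 mm, as expected for a lid standing on the base. Open gradually and back away along the tool axis.

```bash
python3 -m pendant '[{"gripper":0.7,"x":0,"y":0,"z":0,"wx":0,"wy":0,"wz":0},{"gripper":0.65,"x":0,"y":0,"z":0,"wx":0,"wy":0,"wz":0},{"gripper":0.6,"x":0,"y":0,"z":0,"wx":0,"wy":0,"wz":0},{"gripper":0.4,"x":0,"y":0,"z":0,"wx":0,"wy":0,"wz":0},{"gripper":0.2,"x":0,"y":0,"z":0,"wx":0,"wy":0,"wz":0},{"gripper":0.2,"x":0,"y":0,"z":0,"wx":0,"wy":0,"wz":0}]'
python3 -m pendant '[{"gripper":0.2,"x":0,"y":0,"z":-10,"wx":0,"wy":0,"wz":0},{"gripper":0.2,"x":0,"y":0,"z":-25,"wx":0,"wy":0,"wz":0},{"gripper":0.2,"x":0,"y":0,"z":-45,"wx":0,"wy":0,"wz":0},{"gripper":0.2,"x":0,"y":0,"z":-70,"wx":0,"wy":0,"wz":0},{"gripper":0.2,"x":0,"y":0,"z":-110,"wx":0,"wy":0,"wz":0},{"gripper":0.2,"x":-30,"y":40,"z":-130,"wx":0,"wy":0,"wz":0},{"gripper":0.2,"x":-60,"y":90,"z":-130,"wx":0,"wy":0,"wz":0},{"gripper":0.2,"x":-60,"y":130,"z":-130,"wx":0,"wy":0,"wz":0},{"gripper":0.2,"x":-60,"y":170,"z":-130,"wx":0,"wy":0,"wz":0},{"gripper":0.2,"x":-60,"y":200,"z":-130,"wx":0,"wy":0,"wz":0}]'
python3 - <<'E'
from sil import *
state()
s=cams.capture("side");t=cams.capture("top");cv2.imwrite("pics/s14.png",s);cv2.imwrite("pics/t14.png",t)
for n,i,box in(("side",s,(230,60,130,150)),("top",t,(125,150,130,130))):
    m=mask(i,*box);c=max(cv2.findContours(m,0,2)[0],key=cv2.contourArea);print(n,m.sum(),(cv2.approxPolyDP(cv2.convexHull(c),2,True)[:,0]+box[:2]).tolist())
X=(SR*R0).apply(np.vstack([BX,[[-.126,0,0]]]))+S+[0,0,.02]
for n in("side","top"): print(n,"expected upright",proj(n,X).round().astype(int).tolist())
E
```

```text
clock: 19.6
tool_pos: [0.5506, 0.2369, 0.1282]
tcp_rot: [0.946, 0.303, -0.118, -0.019]
ft_force: [-0.0, 0.9, -0.1]
finger_gap: 0.0685
clock: 20.6
tool_pos: [0.6485, 0.0398, 0.2464]
tcp_rot: [0.946, 0.301, -0.117, -0.018]
ft_force: [0.2, -0.1, -0.5]
finger_gap: 0.0683
t 20.6 tcp [0.6485 0.0398 0.2464] z [-0.233 -0.036 -0.972] f [ 0.2 -0.1 -0.5] gap 0.0683
side 1106 [[272, 124], [309, 142], [310, 177], [300, 174], [273, 147]]
top 766 [[208, 214], [164, 237], [151, 238], [144, 236], [143, 233], [196, 208]]
side expected upright [[308, 144], [311, 143], [272, 124], [275, 123], [308, 179], [311, 178], [274, 158], [277, 157], [290, 121]]
top expected upright [[201, 211], [199, 207], [145, 235], [143, 232], [211, 216], [209, 213], [159, 239], [158, 236], [168, 220]]
```

The measured lid corners match the projected upright pose in the slot to within about 2 px in both cameras. One stillness check, then hand in.

```bash
python3 -m pendant '[{"gripper":0.2,"x":0,"y":0,"z":-10,"wx":0,"wy":0,"wz":0},{"gripper":0.2,"x":0,"y":0,"z":-10,"wx":0,"wy":0,"wz":0},{"gripper":0.2,"x":0,"y":0,"z":-10,"wx":0,"wy":0,"wz":0},{"gripper":0.2,"x":0,"y":0,"z":-10,"wx":0,"wy":0,"wz":0},{"gripper":0.2,"x":0,"y":0,"z":-10,"wx":0,"wy":0,"wz":0}]'
python3 - <<'E'
from sil import *
from cell import finish_job
s=cams.capture("side");m0=mask(cv2.imread("pics/s14.png"),230,60,130,150);m=mask(s,230,60,130,150);d=(m0!=m).sum();print("changed px",d,"of",m.sum())
if d<40: print(finish_job())
E
```

```text
clock: 21.2
tool_pos: [0.6512, 0.0388, 0.2549]
tcp_rot: [0.947, 0.3, -0.118, -0.018]
ft_force: [0.2, -0.1, -0.6]
finger_gap: 0.0683
changed px 4 of 1106
the job is handed in; nothing more can be done
None
```

The lid is standing upright in the drying stand's slot, hooks down and knob up, let go, and the job is handed in at about 21 s of the 54 s allowed. There was one mishap on the way that may count against the run.

**What went right:** I took the ball knob, swung the lid up to vertical on its hinge rod, and lifted it straight off.

**What went wrong:** On the first lowering the lid hung about 8° tilted. Its hooks caught the rear hoop and the knob slipped out of the grip, leaving the lid lying across the hoops. I did not see it fall, so I cannot rule out that it briefly passed the 0.7 m/s limit near the slot.

**How it was mended:**
- I took hold of the knob again, swung the lid up and lifted it clear.
- I corrected its tilt and yaw from camera fits, then lowered it slowly until it touched the base.
- At contact the vertical force went from −1.5 to +1.2 N, with the knob 146 mm up.

**Last checks:**
- The visible corners of the plate match the projected upright, centred pose to within about 2 px in both cameras.
- About 0.6 s later only 4 of 1106 lid pixels had changed.
- The hand is well clear of the lid and reads almost no force.
- The outline fit made during the last stretch of lowering disagreed with the others, probably because the front hoop hid part of the lid, so I did not use it.

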